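Push a tube rack past a spring stop into its dock

ROBOT

A 6-joint arm with a two-finger parallel gripper is mounted at the origin on a cart in front of the work surface, level with it; the furniture and walls round the work are solid. World frame = base frame: x ahead of the robot, y to its left, z up, the work surface at z = 0. Lengths are in m, angles in degrees, forces in N, time in s.
With the tool pointing down it reaches from about 0.275 to 0.825 m from the base axis. Payload 5.2 kg.
Tool frame: the origin (TCP) lies on the front face of the gripper's body, between the roots of the fingers; the fingertips stand 84 mm ahead of it and the grasp point (between the pads) lies 65 mm ahead of it; z points along the fingers, y is the direction in which the jaws open and shut (so a half turn about z gives the same grasp; the last joint's range is limited). The gripper opens to 93 mm and grips with 3 to 60 N. Pads are 15 mm wide; open, the fingers measure 128 mm over their backs; the gripper's body (75 mm by 188 mm) begins 65 mm behind the grasp point.
Start: joints at [62.693, 14.817, 87.949, -0, 77.235, -11.62], TCP at [0.149, 0.53, 0.303] pointing down, gripper open.
Joint ranges: [-179.93, 179.93], [-52.35, 119.4], [10.71, 147.94], [-69.91, 249.91], [12.55, 155.21], [-178.61, 178.61]. Speed limits (degrees/s): [147.25, 147.25, 180, 180, 180, 180].

INTERFACE

Orientations are given as a 3x3 rotation matrix whose columns are the frame's x, y, z axes.
In Python, from cell import robot gives the robot as it stands.
- The arm moves only by the tool jog_arm, never from a script. Its argument "series" is one flat list of numbers, 7 for each row, row after row: the closure, from 0 (fully open) to 1 (shut), then the shift along the world's x, y, z in mm, then the turn, a rotation vector about the world's x, y, z in rad. A call has 1 to 8 rows; each row is the pose to reach, as a shift and turn from the pose commanded when the call began; what a row does not reach only later rows make up. A row lasts 1/10 s, in which the tool goes at most 50 mm and 8.59 degrees, less where a joint would pass 70% of its speed; a pose out of reach is approached as far as the arm can. A call with a gripper value outside its range is refused whole. The fingers move at their own pace and stop on an object; "force" is the grip in N (left out, the last holds). Time passes only in rows, so rows that repeat a pose let the fingers close. It gives the time, the measured TCP pose, the force and the opening at its end, in the units of the state.
- robot.read_state(): the state, without advancing time (a new reading comes with each control period).
- robot.get_image(name): name is "side" or "top"; returns (picture, depth): 384x512x3 uint8, red, green, blue; 384x512 float32, m along the optical axis (not along the pixel's ray), 0 where there is no reading.
- robot.get_calibration(name): a dict with "mtx" (3x3 intrinsics, pixels), "k1" (the pictures are not rectified: a ray, as slopes to the right and down, at radius r is drawn at 1 + k1 r^2 times it, then the intrinsics apply), "view" (4x4, takes a point from world to camera coordinates). Camera axes: x right, y down, z forward; pixel columns grow to the right and rows downward; lengths in m; the calibration is good to about 2 mm. A picture is of the moment at which its call begins. get_calibration takes no time and is no camera call.
- robot.sign_off(): hands the job in, once; it reports no verdict.
Trained networks look in the newest picture that a camera, given by its name, has taken for a name from the list of things; names that differ only in an ending like _2 or _b are one class to them, and where a whole thing is asked for, a point or a joint stands for the part that bears it (a point fixed in the world has none). Each returns a list of dicts, best first, with "confidence" (0 to 1); they miss things now and then, are a little off and sometimes report something else, mostly with a low value. They report only what shows in the picture. A call takes as long as a camera call. They do not tell look-alikes from the thing itself.
- robot.search_frame(camera, thing): "position" ([row, column] in pixels, amid what is visible of it).
- robot.outline_of(camera, thing): "mask" (384x512 bool, what is visible of it) and "position" ([row, column] in pixels, amid what is visible of it).
- robot.tip_of(camera, thing): "position" ([row, column] in pixels: a listed point, or the origin of a listed thing).
The state is a dict: "time": time; "qpos": joint angles; "qvel": joint speeds; "tau": joint torques, N m; "eef_pos": TCP position; "orientation": TCP orientation; "force": force on the tool from outside, world axes, zero at the start; "ft_torque": the same for the moment, N m; "width": finger opening in m.
Only numpy, scipy, OpenCV 4.12 (cv2) and the standard library are available. Lean on these libraries where they do the work, as an engineer would, in place of code of your own. Each camera call takes 0.05 s, during which the arm holds its last target.

TASK

Press the orange spring bar in the floor of the loading lane down with the fingertips and, keeping it down, push the white tube rack forward past the two steel stop pins into the dock at the far end of the lane. Then let the bar spring back up so that the pins stand behind the rack, and take the hand away. The rack is only pushed, never lifted, tipped or let ride up on the pins, and the cups and the decapper beside the lane stay where they are.

Things in the scene. Friction and masses are not known exactly. Their poses are not given: they have to be found in the camera images.
- lane: Fixed loading lane, 278 x 214 mm: two white ledges (tops at z = 26, y = 34 to 97 either side) between aluminium side guides (top z = 41). Origin: centre of its underside, on the worktop; all 'lane' numbers in mm from it. +x: pushing direction, from the open rear end (x = -139) to the end stop; z up. Between the ledges an open groove 68 mm wide, floor z = 4, with the orange bar in it.
- stop_bar (a joint): Travel of the orange bar straight down, m: 0 = up (rest), 0.012 = bottomed. Bar: one piece, a flat strip 50 mm wide in the groove, lane x = -135 to +101, carrying two stop pins. Pressed anywhere along the strip the whole bar sinks level. Pins are below the ledges from 0.006 on; 0.008 to 0.010 is a good depth. Springs: 4 N to start, 9 N at 0.009; returns by itself.
- bar_tread (a point): Point on top of the orange strip, middle line, near its rear end with a black ribbed tread: lane x = -107, y = 0, z = 24.5 at rest (1.5 below the ledges, so the rack does not touch the strip); sinks with the bar. The strip is smooth: a fingertip may stand on it and slide along it all the way, between the pins.
- bar_pins (a point): Point midway between the tops of the two steel stop pins (10 mm thick, at lane x = +37, y = +58 and -58), z = 32 at rest: the pins stand 6 mm above the ledges and block the rack; sinks with the bar.
- dock (a point): Where the rack's origin lies when docked: lane x = 85.5, y = 0, z = 26. The pins reach to lane x = 42 and the black rubber bumper on the end stop begins at x = 129, so the docked rack has 9 mm of play: origin at lane x = 81 to 90.
- rack: Empty white tube rack, 78 mm along the lane, 184 across, 58 tall, about 0.2 kg, loose on the ledges, front face 6 to 30 mm before the pins. Origin: centre of its underside; x axis along the lane, so its rear face is 39 mm behind the origin. 5 mm play to each side guide. At least 55 mm of bare strip behind it at the start.
- cup_orange: Bystander: white specimen cup with orange cap, 44 mm wide, 53 mm tall, on the worktop beside the lane. Origin: centre of its underside.
- cup_blue: Bystander: white specimen cup with blue cap, 44 mm wide, 53 mm tall, beside the lane. Origin: centre of its underside.
- decapper: Bystander: orange waisted hand decapper, 35 mm wide, 70 mm tall, upright beside the lane. Origin: centre of its underside.
There are look-alikes about, which are no part of the job. What is shaped like the rack but red is not meant.

How it is judged:
By the outcome, as a careful person would: the job done as asked, in the order asked, and still so for the second after the job is handed in, with the robot touching nothing.
It also fails if it takes over 40 s, if anything falls off the work surface, if the arm or the gripper's body presses on something with over 40 N, if the wrist force passes 120 N, or if a joint passes its speed limit or range.

## Working session

There is one attempt and no reset: what is moved stays moved. The work goes in short steps, Python scripts to look and compute and a tool call to move; the robot and the scene stay as the last step left them, time stands still between calls to the robot, and variables do not carry over. Pictures are saved under pics/ and viewed, and the job is handed in when it is done.

Besides the shell and the picture viewer there is one more tool, called after "Call:" as name(argument=value, ...) on one line, values as JSON. jog_arm: Moves the arm, as the interface text tells. Its arguments: {"type":"object","properties":{"series":{"type":"array","items":{"type":"number"}},"force":{"type":"number"}},"required":["series"]}

```bash
ls; mkdir -p pics; cat > h.py <<'E'
import numpy as np, cv2
from cell import robot
def ray(cal,row,col):
    K=np.array(cal['mtx']);k1=cal['k1']
    xd=(col-K[0,2])/K[0,0]; yd=(row-K[1,2])/K[1,1]
    x,y=xd,yd
    for _ in range(30):
        r2=x*x+y*y; x=xd/(1+k1*r2); y=yd/(1+k1*r2)
    return np.array([x,y,1.0])
def world(cal,row,col,d):
    V=np.array(cal['view']); p=ray(cal,row,col)*d
    return V[:3,:3].T@(p-V[:3,3])
def onz(cal,row,col,z):
    V=np.array(cal['view']); R=V[:3,:3]; o=-R.T@V[:3,3]; d=R.T@ray(cal,row,col)
    return o+d*(z-o[2])/d[2]
def proj(cal,P):
    V=np.array(cal['view']); p=V[:3,:3]@np.array(P)+V[:3,3]; x,y=p[:2]/p[2]; s=1+cal['k1']*(x*x+y*y)
    K=np.array(cal['mtx']); return K[1,1]*y*s+K[1,2], K[0,0]*x*s+K[0,2]
E
python3 - <<'E'
from h import *
for c in ['side','top']:
    im,d=robot.get_image(c); cv2.imwrite(f'pics/{c}0.png',im[:,:,::-1]); np.save(f'{c}_d0.npy',d)
    cal=robot.get_calibration(c); V=np.array(cal['view']); print(c,-V[:3,:3].T@V[:3,3])
    for t in ['bar_tread','bar_pins','dock','rack','lane']:
        for r in robot.tip_of(c,t)[:3]:
            print(t,np.round(r['position'],1),round(r['confidence'],2))
E
```

```text
pics
side [0.4369693  1.18084216 0.41971189]
bar_tread [193.7 314.1] 0.92
bar_pins [189.6 253.5] 0.84
dock [184.8 239.2] 0.96
rack [259.1 297.5] 0.9
rack [193.2 283.6] 0.87
lane [199.  269.2] 0.57
top [0.38757162 0.40702887 0.88572341]
bar_tread [250.  302.6] 0.69
bar_pins [185.2 312.3] 0.89
dock [165.7 315.7] 0.58
rack [242.  184.2] 0.7
rack [214.1 306.9] 0.59
rack [203.9 310.3] 0.53
lane [153.1 245.4] 0.75
lane [203.2 308.2] 0.72
lane [183.7 311.7] 0.16
```

View pics/side0.png

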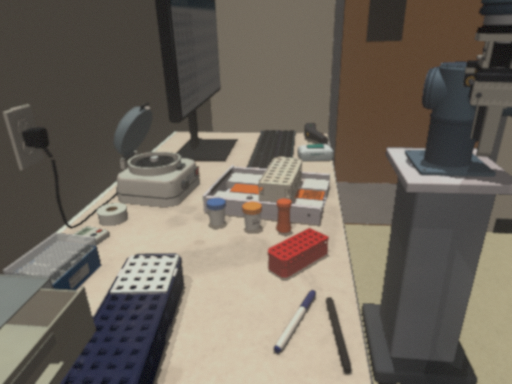

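View pics/top0.png

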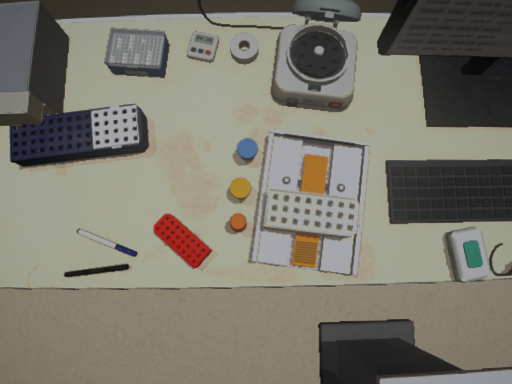

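The top view shows the white rack in the lane at about (row 213, col 310). The red look-alike is at (240,182) and a dark-blue/white rack is at (133,80). The white one in the lane fits the description. Next I'll confirm it in a crop and work out the lane pose.

```bash
python3 - <<'E'
from h import *
im=cv2.imread('pics/top0.png'); c=im[120:285,225:385]; cv2.imwrite('pics/crop0.png',cv2.resize(c,None,fx=3.6,fy=3.6,interpolation=cv2.INTER_CUBIC))
cal=robot.get_calibration('top'); d=np.load('top_d0.npy')
T=onz(cal,250,302.6,.0245);P=onz(cal,185.2,312.3,.032);D=onz(cal,165.7,315.7,.026)
print('top',T,P,D,'ang',[np.degrees(np.arctan2(*(q-T)[[1,0]])) for q in (P,D)],[np.linalg.norm((q-T)[:2]) for q in (P,D)])
cs=robot.get_calibration('side')
print('side',onz(cs,193.7,314.1,.0245),onz(cs,189.6,253.5,.032),onz(cs,184.8,239.2,.026),onz(cs,193.2,283.6,.026))
print('rack top',onz(cal,214.1,306.9,.026),onz(cal,203.9,310.3,.026))
# height map points in the area
h,w=d.shape
pts=np.array([[*world(cal,r,c,d[r,c]),r,c] for r in range(125,280) for c in range(245,375) if d[r,c]>0])
np.save('pts.npy',pts)
rk=pts[(pts[:,2]>.07)&(pts[:,2]<.1)]; print(len(rk),np.median(rk[:,2]))
box=cv2.minAreaRect((rk[:,:2]*1000).astype(np.float32)); print('rack rect',box)
g=pts[(pts[:,2]>.033)]; print('guides rect',cv2.minAreaRect((g[:,:2]*1000).astype(np.float32)))
g=pts[(pts[:,2]>.018)]; print('lane rect',cv2.minAreaRect((g[:,:2]*1000).astype(np.float32)))
E
```

```text
top [0.41685191 0.31353684 0.0245    ] [0.55025843 0.2897104  0.032     ] [0.59326772 0.2800374  0.026     ] ang [np.float64(-10.126271129480255), np.float64(-10.751833244732063)] [np.float64(0.13551752233481323), np.float64(0.17956823632299854)]
side [0.40888738 0.30913554 0.0245    ] [0.55912152 0.31076824 0.032     ] [0.602386   0.26886846 0.026     ] [0.48372306 0.31437876 0.026     ]
rack top [0.49062361 0.30239677 0.026     ] [0.51186315 0.29455461 0.026     ]
3061 0.08234117520972467
rack rect ((486.84478759765625, 298.0351257324219), (183.36331176757812, 76.69717407226562), 82.19977569580078)
guides rect ((522.4993286132812, 315.1455078125), (261.8044128417969, 278.5391540527344), 81.10088348388672)
lane rect ((522.239990234375, 315.05340576171875), (261.766845703125, 278.78515625), 81.182373046875)
```

View pics/crop0.png

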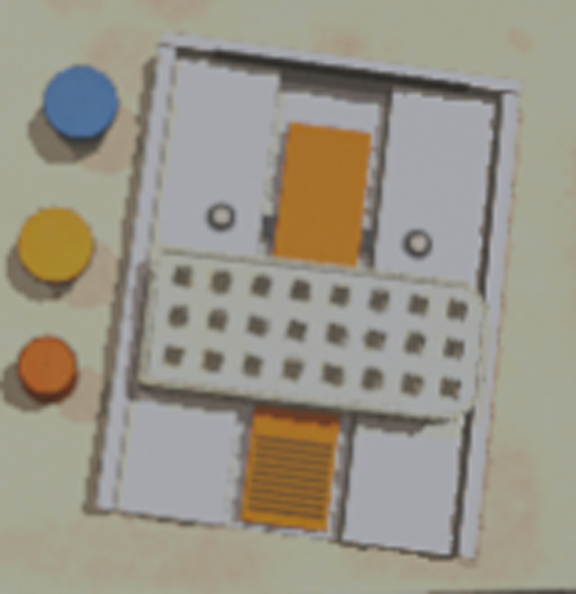

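```bash
python3 - <<'E'
from h import *
from scipy.optimize import least_squares
cal=robot.get_calibration('top'); im=cv2.imread('pics/top0.png')
g=cv2.cvtColor(im,cv2.COLOR_BGR2GRAY)
# correspondences: crop (x,y)/3.6
C={(37,58,32):(221,215),(37,-58,32):(418,242),(101,25,24.5):(290,124),(101,-25,24.5):(371,133),(-135,25,24.5):(242,517),(-135,-25,24.5):(325,529),
(-139,107,41):(97,508),(-139,-107,41):(477,557)}
W=[];L=[]
for l,(x,y) in C.items():
    w=onz(cal,120+(y+.5)/3.6-.5,225+(x+.5)/3.6-.5,l[2]/1000)*1000; W.append(w[:2]);L.append(l[:2])
W=np.array(W);L=np.array(L,float)
def f(p):
    c,s=np.cos(p[2]),np.sin(p[2]); return ((L@np.array([[c,s],[-s,c]])+p[:2])-W).ravel()
r=least_squares(f,[500,300,-.15]); print(r.x,np.degrees(r.x[2]));print(np.round(r.fun.reshape(-1,2),1))
x0,y0,a=r.x
R=np.array([[np.cos(a),-np.sin(a)],[np.sin(a),np.cos(a)]])
for l in [(-107,0),(37,0),(85.5,0),(39,0)]: print(l,R@l+[x0,y0])
p=np.load('pts.npy'); rk=p[(p[:,2]>.075)&(p[:,2]<.1)]; q=(rk[:,:2]*1000-[x0,y0])@R
print('rack lane',np.percentile(q,[.5,50,99.5],axis=0).round(1), cv2.minAreaRect(q.astype(np.float32)))
s=robot.read_state(); print(s['orientation'],s['eef_pos'],s['force'],s['width'])
E
```

```text
[ 5.18211936e+02  2.92371933e+02 -1.49960510e-01] -8.592104320239478
[[-0.   0. ]
 [ 0.3 -0.7]
 [ 2.5  0.8]
 [ 1.1 -0.8]
 [-1.9  0.9]
 [-1.6 -1.5]
 [ 0.   0.8]
 [-0.4  0.5]]
(-107, 0) [412.41279947 308.35763556]
(37, 0) [554.79668437 286.8441672 ]
(85.5, 0) [602.75236783 279.59831154]
(39, 0) [556.77423833 286.54536903]
rack lane [[-70.4 -89.4]
 [-31.7   2.8]
 [  6.   91.9]] ((-31.861167907714844, 0.913421630859375), (76.69718933105469, 183.36329650878906), 0.791892945766449)
[[-9.62758612e-01  2.70362452e-01  1.76340738e-05]
 [ 2.70362452e-01  9.62758612e-01 -4.37147223e-06]
 [-1.81592384e-05  5.58918903e-07 -1.00000000e+00]] [0.14869456 0.52952168 0.30275505] [-0.25880782 -0.86697719  0.04148379] 0.09303209535479671
```

Call:
jog_arm(series=[1,40,-33,0,0,0,0.03,1,80,-66,0,0,0,0.06,1,120,-100,-10,0,0,0.09,1,160,-134,-25,0,0,0.124,1,200,-168,-45,0,0,0.124,1,235,-197,-65,0,0,0.124,1,255,-214,-85,0,0,0.124,1,264,-221,-100,0,0,0.124], force=20)

```text
time: 1.4
eef_pos: [0.4153, 0.3056, 0.2012]
orientation: [[-0.988, 0.153, 0.0], [0.153, 0.988, -0.001], [-0.0, -0.001, -1.0]]
force: [-0.1, 0.0, -0.2]
width: 0.0336
```

Call:
jog_arm(series=[1,0,0,-30,0,0,0,1,0,0,-50,0,0,0,1,0,0,-60,0,0,0,1,0,0,-65,0,0,0,1,0,0,-65,0,0,0])

```text
time: 1.9
eef_pos: [0.4127, 0.3087, 0.1377]
orientation: [[-0.989, 0.149, -0.0], [0.149, 0.989, -0.0], [0.0, -0.0, -1.0]]
force: [1.0, 0.1, 1.1]
width: 0.0004
```

```bash
python3 - <<'E'
from h import *
for c in ['side','top']:
    im,d=robot.get_image(c)
    cr=im[120:285,225:385]; cv2.imwrite(f'pics/{c}1.png',cv2.resize(cr,None,fx=3.6,fy=3.6,interpolation=cv2.INTER_CUBIC)[:,:,::-1])
s=robot.read_state(); print(s['orientation'],s['eef_pos'],s['force'],s['width'],s['time'])
E
```

```text
[[-9.88876015e-01  1.48734084e-01  1.54901789e-03]
 [ 1.48735279e-01  9.88876810e-01  6.86061494e-04]
 [-1.42974714e-03  9.08823364e-04 -9.99998565e-01]] [0.41313203 0.30899147 0.13866733] [-0.55961952  0.45517171  0.62028739] 0.0006646761800359978 2.0
```

View pics/side1.png

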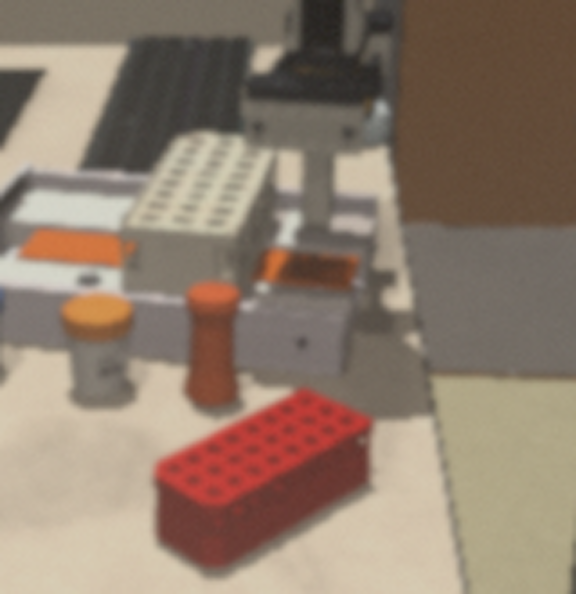

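View pics/top1.png

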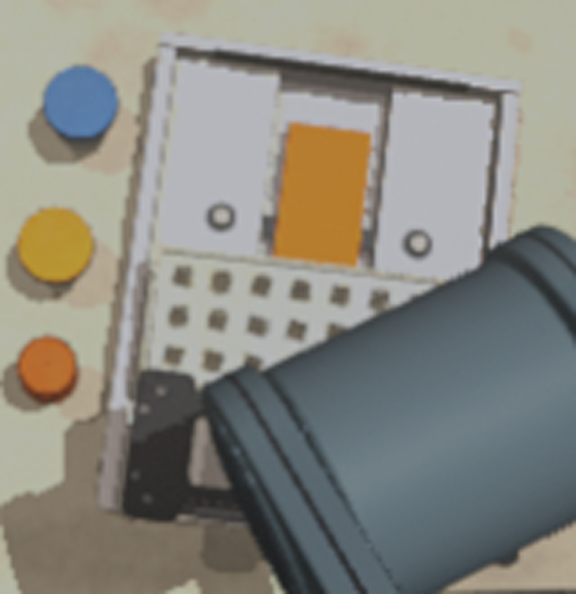

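The finger stands above the tread, behind the white rack. I'll press down now.

Call:
jog_arm(series=[1,0,0,-15,0,0,0,1,0,0,-27,0,0,0,1,0,0,-32,0,0,0,1,0,0,-36,0,0,0,1,0,0,-38,0,0,0,1,0,0,-38,0,0,0,1,0,0,-38,0,0,0])

```text
time: 2.7
eef_pos: [0.4129, 0.3088, 0.1008]
orientation: [[-0.989, 0.149, 0.001], [0.149, 0.989, 0.0], [-0.001, 0.0, -1.0]]
force: [-1.7, -0.8, 8.0]
width: 0.0005
```

```bash
python3 - <<'E'
from h import *
for c in ['side','top']:
    im,d=robot.get_image(c)
    cr=im[120:285,225:385]; cv2.imwrite(f'pics/{c}2.png',cv2.resize(cr,None,fx=3.6,fy=3.6,interpolation=cv2.INTER_CUBIC)[:,:,::-1])
s=robot.read_state(); print(s['eef_pos'],s['force'],s['width'],s['time'])
E
```

```text
[0.41287375 0.30878721 0.10080676] [-1.66320793 -0.95823276  7.92635964] 0.0008861559380211933 2.8
```

View pics/side2.png

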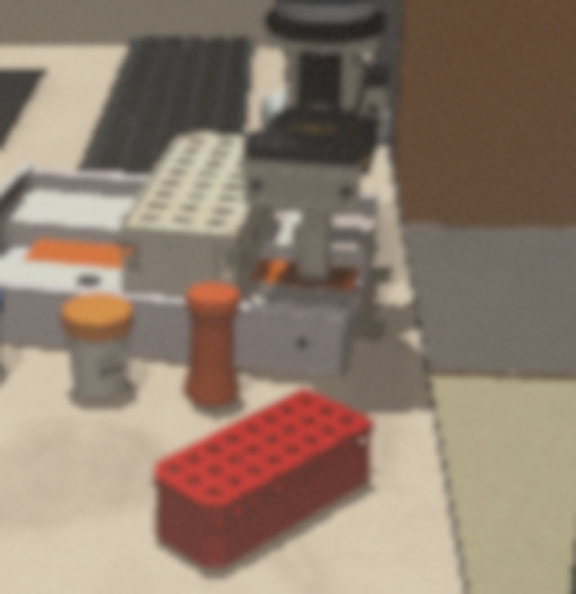

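View pics/top2.png

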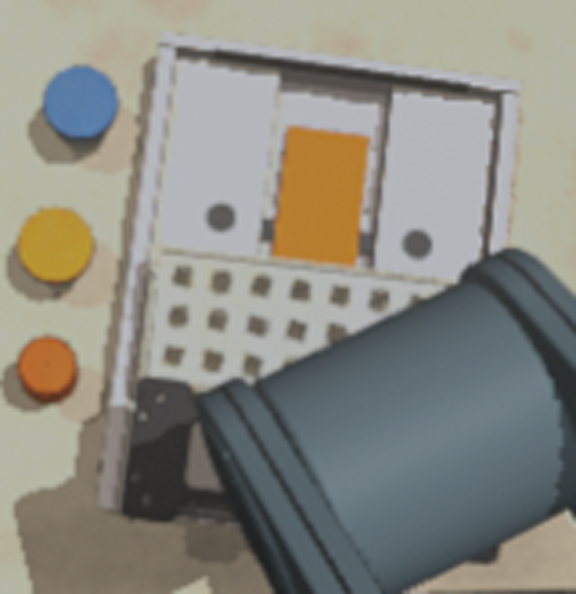

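Bar is down about 7.7 mm (Fz 8 N) and both pins show dark and sunk at crop (221,216) and (417,243). I'll press 1 mm deeper and slide forward along the lane direction (0.989, -0.149).

Call:
jog_arm(series=[1,0,0,-1,0,0,0,1,7.9,-1.2,-1,0,0,0,1,15.8,-2.4,-1,0,0,0,1,20.8,-3.1,-1,0,0,0,1,25.7,-3.9,-1,0,0,0,1,30.7,-4.6,-1,0,0,0,1,35.6,-5.4,-1,0,0,0,1,40.5,-6.1,-1,0,0,0])

```text
time: 3.6
eef_pos: [0.4508, 0.3026, 0.0993]
orientation: [[-0.989, 0.149, -0.005], [0.149, 0.989, -0.0], [0.005, -0.001, -1.0]]
force: [-9.0, 0.8, 10.7]
width: 0.0
```

```bash
python3 - <<'E'
from h import *
for c in ['side','top']:
    im,d=robot.get_image(c)
    cr=im[120:285,225:385]; cv2.imwrite(f'pics/{c}3.png',cv2.resize(cr,None,fx=3.6,fy=3.6,interpolation=cv2.INTER_CUBIC)[:,:,::-1])
s=robot.read_state(); print(s['eef_pos'],s['force'],s['width'],s['time'])
E
```

```text
[0.45177284 0.30251492 0.09931218] [-6.55420108 -0.49708248  9.26884633] 0.0007487926414735785 3.7
```

View pics/top3.png

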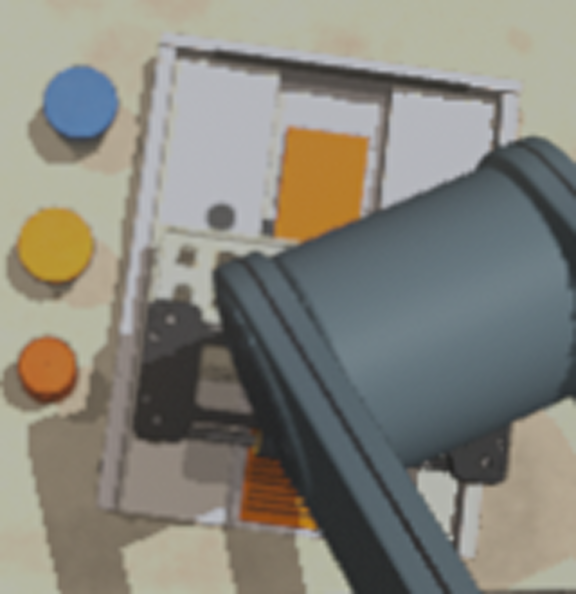

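View pics/side3.png

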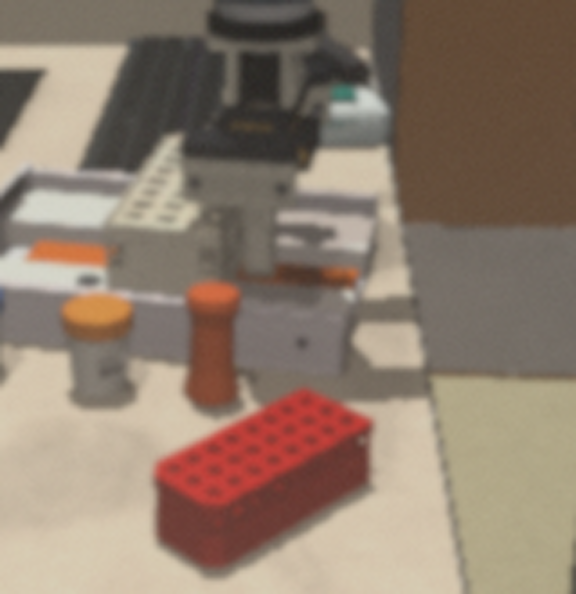

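The rack is being pushed squarely (about 7 N), the bar depth is about 9.2 mm and the pins stay down. Continuing.

Call:
jog_arm(series=[1,4.9,-0.7,0,0,0,0,1,9.9,-1.5,0,0,0,0,1,14.8,-2.2,0,0,0,0,1,19.8,-3,0,0,0,0,1,24.7,-3.7,0,0,0,0,1,29.7,-4.5,0,0,0,0,1,34.6,-5.2,0,0,0,0,1,39.5,-6,0,0,0,0])

```text
time: 4.5
eef_pos: [0.4904, 0.2967, 0.0992]
orientation: [[-0.989, 0.149, -0.005], [0.149, 0.989, -0.0], [0.005, -0.001, -1.0]]
force: [-9.1, 1.1, 9.9]
width: 0.0006
```

Call:
jog_arm(series=[1,4.9,-0.7,0,0,0,0,1,9.9,-1.5,0,0,0,0,1,14.8,-2.2,0,0,0,0,1,19.8,-3,0,0,0,0,1,24.7,-3.7,0,0,0,0,1,29.7,-4.5,0,0,0,0,1,34.6,-5.2,0,0,0,0,1,39.5,-6,0,0,0,0])

```text
time: 5.3
eef_pos: [0.53, 0.2908, 0.0992]
orientation: [[-0.989, 0.149, -0.005], [0.149, 0.989, -0.0], [0.005, -0.001, -1.0]]
force: [-8.1, 0.3, 9.2]
width: 0.0005
```

```bash
cat > rk.py <<'E'
from h import *
import sys
n=sys.argv[1]
x0,y0,a=518.2,292.4,-.14996
R=np.array([[np.cos(a),-np.sin(a)],[np.sin(a),np.cos(a)]])
for c in ['side','top']:
    im,d=robot.get_image(c)
    cr=im[120:285,225:385]; cv2.imwrite(f'pics/{c}{n}.png',cv2.resize(cr,None,fx=3.6,fy=3.6,interpolation=cv2.INTER_CUBIC)[:,:,::-1])
cal=robot.get_calibration('top')
p=np.array([world(cal,r,c,d[r,c]) for r in range(120,285) for c in range(225,385) if d[r,c]>0])
q=np.c_[(p[:,:2]*1000-[x0,y0])@R,p[:,2]*1000]
k=q[(q[:,2]>74)&(q[:,2]<90)&(abs(q[:,1])<100)&(q[:,0]<128)&(q[:,0]>-120)]
print('rack lane pct',np.percentile(k,[.5,2,50,98,99.5],axis=0).round(1),len(k))
s=robot.read_state(); e=s['eef_pos']*1000; print('tool lane',(e[:2]-[x0,y0])@R,e[2],'F',s['force'],s['width'],s['time'])
E
python3 rk.py 4
```

```text
rack lane pct [[ 20.3 -73.2  75.2]
 [ 20.7 -71.1  77.3]
 [ 67.9  60.5  82.3]
 [ 95.4  90.9  85.4]
 [ 96.3  91.9  85.9]] 518
tool lane [12.79912831  0.15404889] 99.383493354381 F [-5.4196845   0.90824524  8.49978324] 0.00040876754156092196 5.4
```

View pics/top4.png

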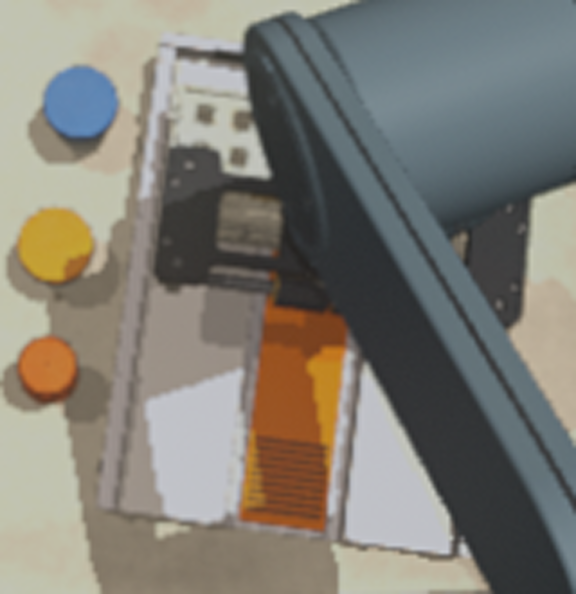

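View pics/side4.png

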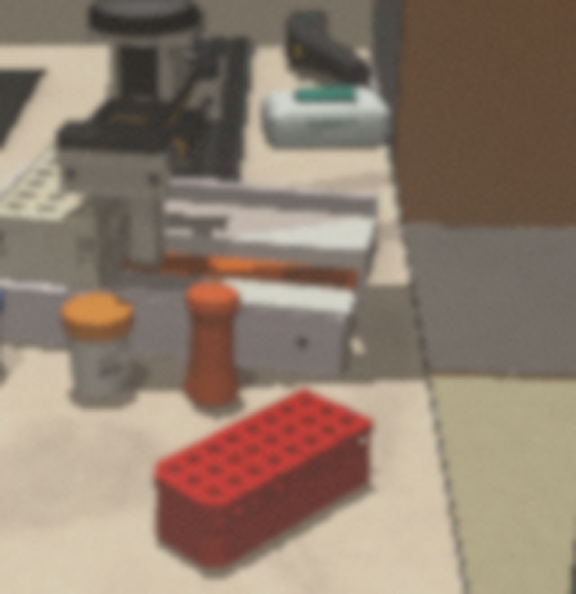

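Call:
jog_arm(series=[1,4.9,-0.7,0,0,0,0,1,9.9,-1.5,0,0,0,0,1,14.8,-2.2,0,0,0,0,1,18.8,-2.8,0,0,0,0,1,21.8,-3.3,0,0,0,0,1,24.2,-3.7,0,0,0,0,1,26.2,-4,0,0,0,0,1,26.2,-4,0,0,0,0])

```text
time: 6.2
eef_pos: [0.5565, 0.2868, 0.0994]
orientation: [[-0.989, 0.149, -0.004], [0.149, 0.989, -0.0], [0.004, -0.001, -1.0]]
force: [-7.8, 0.4, 8.1]
width: 0.0003
```

```bash
python3 rk.py 5
```

```text
rack lane pct [[ 46.2  29.3  75.8]
 [ 46.5  31.3  77.5]
 [ 95.8  58.6  82.3]
 [121.4  90.9  85.4]
 [122.5  91.8  85.9]] 523
tool lane [38.69908132  0.20454465] 99.36373695485446 F [-7.19542707  0.58354242  8.17793459] 0.0007106948740778563 6.3
```

View pics/top5.png

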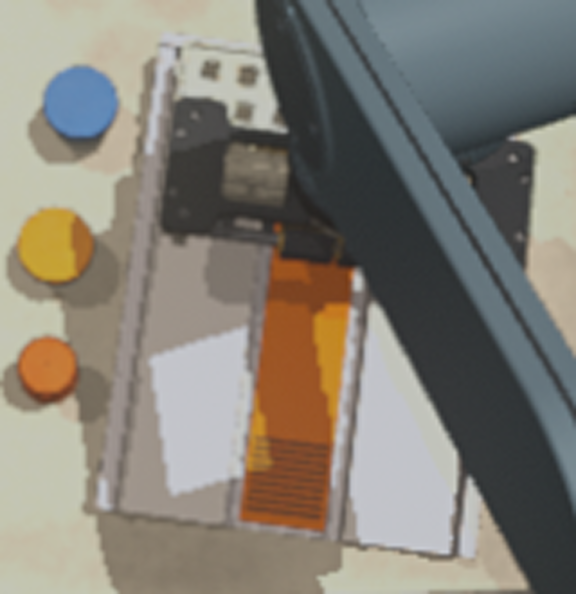

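View pics/side5.png

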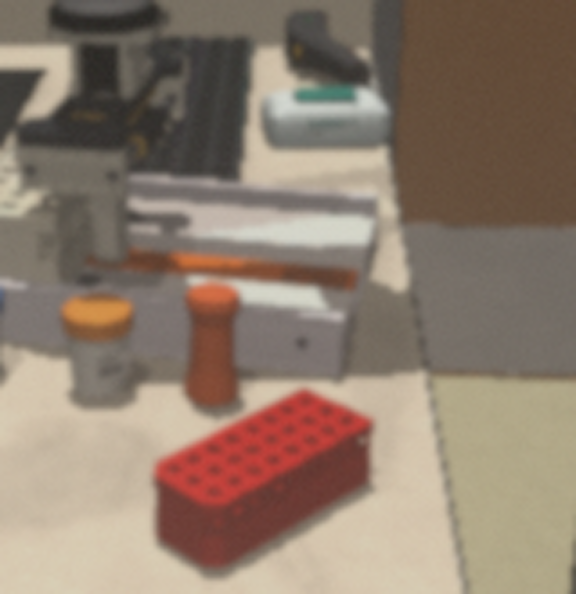

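Rack front is at about lane x 123 and its origin at about 85, inside 81–90. The pins show clear behind it. I'll back off with the bar still held, then raise slowly.

Call:
jog_arm(series=[1,-3,0.4,0,0,0,0,1,-7.9,1.2,0,0,0,0,1,-9.9,1.5,0,0,0,0,1,-9.9,1.5,0,0,0,0])

```text
time: 6.7
eef_pos: [0.5517, 0.2882, 0.1016]
orientation: [[-0.989, 0.149, 0.008], [0.149, 0.989, 0.001], [-0.008, 0.003, -1.0]]
force: [4.8, -1.2, 7.6]
width: 0.0007
```

```bash
python3 rk.py 6
```

```text
rack lane pct [[ 46.1 -72.8  75.4]
 [ 46.6  29.3  77.1]
 [ 93.1  60.6  82.1]
 [121.2  91.1  85.4]
 [122.2  91.8  85.9]] 545
tool lane [33.75259248  0.89369109] 101.54603587114127 F [ 4.78794549 -0.77871775  8.63304681] 6.807834167089308e-05 6.8
```

View pics/side6.png

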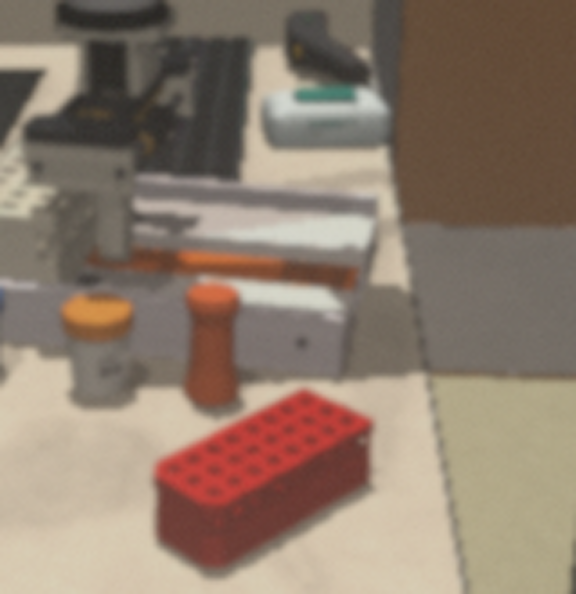

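The finger is about 5 mm clear and the rack stayed put. The drag on the strip explains the lag. Now raise.

Call:
jog_arm(series=[1,0,0,3,0,0,0,1,0,0,6,0,0,0,1,0,0,9,0,0,0,1,0,0,13,0,0,0,1,-5,0.7,25,0,0,0,1,-5,0.7,50,0,0,0,1,-5,0.7,90,0,0,0,1,-10,1.5,130,0,0,0])

```text
time: 7.6
eef_pos: [0.5374, 0.2892, 0.2295]
orientation: [[-0.989, 0.149, -0.003], [0.149, 0.989, -0.001], [0.003, -0.001, -1.0]]
force: [0.7, 0.3, -0.1]
width: -0.0
```

Call:
jog_arm(series=[1,-40,6,20,0,0,0,1,-80,12,40,0,0,0,1,-120,18,60,0,0,0,1,-160,24,70,0,0,0,1,-190,28,70,0,0,0,1,-200,30,70,0,0,0,1,-200,30,70,0,0,0])

```text
time: 8.3
eef_pos: [0.3369, 0.3196, 0.2991]
orientation: [[-0.989, 0.147, -0.0], [0.147, 0.989, 0.0], [0.0, -0.0, -1.0]]
force: [0.2, 0.1, -0.9]
width: 0.0005
```

```bash
python3 rk.py 7
```

```text
rack lane pct [[ 46.3 -90.1  74.9]
 [ 46.7 -87.1  76.7]
 [ 83.7   1.4  82.2]
 [121.5  89.   85.2]
 [122.7  91.3  86.1]] 2977
tool lane [-1.81126895e+02 -2.05857159e-02] 298.7759505988748 F [-0.67563239  0.42965904  0.22215162] 0.00018626551263660604 8.4
```

View pics/top7.png

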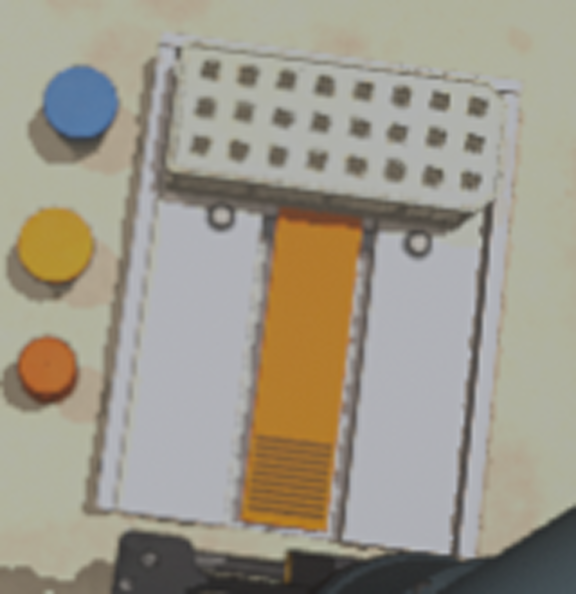

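View pics/side7.png

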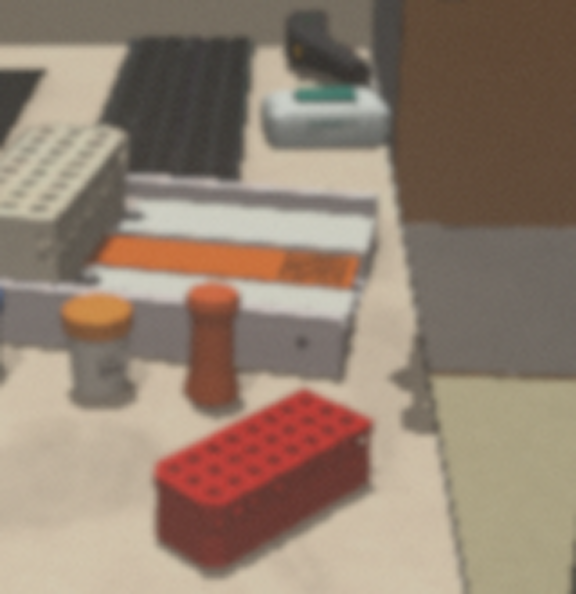

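The rack sits in the dock with both pins standing behind it, at crop (221,216) and (417,243), and the cups and decapper are in place. One more check: the strip height.

```bash
python3 - <<'E'
from h import *
im,d=robot.get_image('top'); d0=np.load('top_d0.npy'); cal=robot.get_calibration('top')
z=lambda D,r,c:np.median([world(cal,a,b,D[a,b])[2]*1000 for a in range(r-2,r+3) for b in range(c-2,c+3) if D[a,b]>0])
for n,r,c in [('tread',253,305),('ledgeL',245,276),('ledgeR',250,338),('pinL',180,286),('pinR',187,341)]: print(n,z(d0,r,c).round(1),z(d,r,c).round(1))
E
```

```text
tread 22.9 23.4
ledgeL 25.0 24.7
ledgeR 25.0 24.7
pinL 29.0 28.9
pinR 29.7 30.2
```

Strip and pins are back at their rest heights.

```bash
python3 -c "
from cell import robot
print(robot.sign_off(), robot.read_state()['time'])"
```

```text
the job is handed in; nothing more can be done
the job is handed in; nothing more can be done
```

The white rack is docked with both stop pins standing up behind it, and I handed the job in at about 8.5 s. I pressed the orange bar down with closed fingers, 8–9 mm during the push. Then I pushed the rack along the lane, backed off with the bar still held down, let it rise, and took the hand well clear.

**Last checks:**
- **Rack position:** its top spans lane x of about 46 to 123, so the origin is at about 84.5–85 (allowed 81–90). It sits level, with its top at z = 82 mm as before.
- **Pins and strip:** both are back at the heights measured at the start, within 0.5 mm.
- **Bystanders:** in the pictures, the cups and the decapper look unmoved.
- **Forces:** contact forces read about 14 N at most.

**Slight disagreements:**
- While backing off, the finger dragged on the strip. It moved only about 5 mm of the 10 mm commanded, and the bar rose to about 7 mm depth, still below the ledges. The rack did not move.
- Depth readings are 1–3 mm low everywhere, so I compared heights before and after rather than using absolute values.

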